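# Bring the drill down over the marked pad

### The job

The drill press is switched off; check that the circuit board is lined up for drilling. With a fingertip push the board along between its guide strips until its one large round pad is right under the drill bit, then push a spoke of the feed handle down with a fingertip so that the tip of the bit comes down to no more than 5 mm above the pad without touching the board, and finish while still holding the spoke down there. The board is not to be lifted, and the tools and other things around stay where they are.

Things in the scene. Friction and masses are not known exactly. Their poses are not given: they have to be found in the camera images.
- press: Bench drill press, dark green-grey, 345 mm tall, fixed. Origin on the table top straight below the bit; own z up, own -x points to its front (away from the column), own -y to the feed handle's side. Head 80 mm wide, its belt cover 98 mm wide, reaching 50 mm in front of the bit's axis, top at 305 to 317 mm; underside 172 mm or more up. The head's height on the column differs by up to 12 mm between starts.
- jig (a point): Middle of the front edge of the plywood jig board (345 x 250 mm) on the press's base, on its upper face, 32 mm above the table and 260 mm in front of the bit's axis. On it two aluminium guide strips, 9 mm high, 14 mm wide, run along the press's x, 102 mm apart, over nearly its whole length. Axes as the press's.
- board_end (a point): Middle of the board's front end face, half-way up. The board is a brown circuit board on a wooden backing, together 200 mm long (along the guides), 100 mm wide, 12 mm thick, about 0.2 kg, lying loose on the jig board between the guide strips with 1 mm of play each side. It starts 30 to 70 mm too far forward and has to slide towards the column. Axes as the press's.
- pad (a point): Centre of the pad to be drilled: a bright tinned disc 12 mm in diameter with a dark punch dot, on the middle line of the board's upper face, 120 mm from its front end and 80 mm from its far end, 44 mm above the table. Its z axis is up.
- bit_tip (a point): Lowest point of the 4 mm drill bit. It is 44 mm of bit below a chuck 34 mm in diameter. At rest the tip is 16 to 28 mm above the board's face.
- feed (a joint): Turn of the feed handle in rad: 0 at rest (bit fully up, a return spring holds it there), grows as the front spoke is pushed down, to at most 1.9. The bit goes down 18 mm per rad. Holding takes about 2 to 4 N at the knob; let go, it springs back up.
- feed_axis (a point): Point on the horizontal turning axis of the feed handle, in the plane of its three spokes: 90 mm to the press's -y side of the bit's axis, 215 mm or more above the table. The axis runs along the press's y; it does not move as the handle turns.
- spoke_knob (a point): Centre of the black ball knob, 25 mm in diameter, on the end of the feed handle's front spoke, 110 mm from the turning axis. At rest this spoke points forwards (press's -x) and up at 45 degrees; pushed down, the knob runs on an upright circle about the axis, first forwards and down. Two like spokes stand 120 degrees away, one to the back, one downwards.
- chuck_key: Bystander: steel T-shaped chuck key, 80 mm long, lying on the jig board outside the guide strip on the side away from the feed handle. Origin on its underside.
- punch: Bystander: steel centre punch, 100 mm long, 10 mm thick, lying on the jig board outside the guide strip on the side of the feed handle. Origin on its underside.
- multimeter: Bystander: orange multimeter, 150 x 78 x 38 mm, lying on the table. Origin on its underside.
- wire_spool: Bystander: spool of red wire, 44 mm in diameter, 50 mm tall, standing. Origin on its underside.
- solder_reel: Bystander: reel of solder, 56 mm in diameter, 40 mm tall, standing. Origin on its underside.
- pliers: Bystander: pliers with blue handles, 150 mm long, lying. Origin below the pivot.
- screwdriver: Bystander: screwdriver with a green handle, 200 mm long, lying. Origin on its underside, half-way along.
Not all that is in view belongs to the job. Of the things like the part that bears board_end, leave any that is red; of the rest the smaller one is meant.

How it is judged:
By the outcome, as a careful person would: the job done as asked, in the order asked, and still so for the second after the job is handed in, while the arm keeps its last pose, push and grip.
It also fails if it takes over 58 s, if anything falls off the work surface, if the arm or the gripper's body presses on something with over 40 N, if the wrist force passes 120 N, or if a joint passes its speed limit or range.

### The arm

A 7-joint arm with a two-finger parallel gripper is mounted at the origin on the work surface. World frame = base frame: x ahead of the robot, y to its left, z up, the work surface at z = 0. Lengths are in m, angles in rad, forces in N, time in s.
With the tool pointing down it reaches from about 0.4 to 0.85 m from the base axis. Payload 4.4 kg.
Tool frame: the origin (TCP) lies at the very end of the fingers, on their centre line; the grasp point (between the pads) lies 19 mm behind it; z points along the fingers, y is the line along which they close (so a half turn about z gives the same grasp; the last joint's range is limited). The gripper opens to 94 mm and grips with 3 to 60 N. Pads are 16 mm wide; open, the fingers measure 119 mm over their backs; the gripper's body (75 mm by 177 mm) begins 78 mm behind the grasp point.
Start: joints at [1.188, 0.628, 0.038, 1.517, -0.027, 0.996, -0.02], TCP at [0.203, -0.618, 0.205] pointing down, gripper open.
Joint ranges: [-3.06, 3.06], [-0.37, 2.12], [-1.25, 1.32], [0.18, 2.47], [-1.1, 4.24], [0.23, 1.98], [-2.94, 2.94]. Speed limits (rad/s): [2.57, 2.57, 3.14, 3.14, 3.14, 3.14, 3.14].

### API

Orientations are given as a unit quaternion [x, y, z, w].
In Python, from workcell import observe, grab_frame, close_job gives the robot as it stands. The module is installed in compiled form; this text tells all that it offers.
- The arm moves only by the tool play_rows, never from a script. Its argument "commands" is a list that holds one entry, the list of rows, each a list of 7 numbers: the closure, from 0 (fully open) to 1 (shut), then the shift along the tool's x, y, z in mm, then the turn, a rotation vector about the tool's x, y, z in degrees. A call has 1 to 8 rows; each row is the pose to reach, as a shift and turn from the pose commanded when the call began, along the tool's axes at that moment; what a row does not reach only later rows make up. A row lasts 1/12 s, in which the tool goes at most 41.7 mm and 7.16 degrees, less where a joint would pass 70% of its speed; a pose out of reach is approached as far as the arm can. A call with a gripper value outside its range is refused whole. The fingers move at their own pace and stop on an object; the grip force is fixed at half the most. Time passes only in rows, so rows that repeat a pose let the fingers close. It gives the time, the measured TCP pose, the force, the opening and the grip force at its end, in the units of the state.
- observe(): the state, without advancing time (a new reading comes with each control period).
- grab_frame(name): name is "side" or "top"; returns a dict with "pixels" (400x640x3 uint8, red, green, blue), "fov_y" (degrees; the focal length in pixels is half the picture's height over the tangent of half this angle, whatever the lens; pixels are square), "cx", "cy" (the principal point, pixels), "distortion" ([k1, k2, p1, p2, k3] as OpenCV has them; the pictures are not rectified), "world_to_cam" (4x4, takes a point from world to camera coordinates). Camera axes: x right, y up, looking along -z (the intrinsics and any distortion apply to the point x, -y, -z); pixel columns grow to the right and rows downward; lengths in m; the calibration is good to about 2 mm. A picture is of the moment at which its call begins. There is no depth.
- close_job(): hands the job in; it is judged then, once.
The state is a dict: "time": time; "qpos": joint angles; "joint_vel": joint speeds; "joint_efforts": joint torques, N m; "position": TCP position; "eef_rot": TCP orientation; "contact_force": force on the tool from outside, world axes, zero at the start; "ft_torque": the same for the moment, N m; "finger_gap": finger opening in m; "grasp_force": force on a finger pad.
Only numpy, scipy, OpenCV 4.12 (cv2) and the standard library are available. Lean on these libraries where they do the work, as an engineer would, in place of code of your own. Each camera call takes 0.05 s, during which the arm holds its last target. There are 200 camera calls.

## Working session

There is one attempt and no reset: what is moved stays moved. The work goes in short steps, Python scripts to look and compute and a tool call to move; the robot and the scene stay as the last step left them, time stands still between calls to the robot, and variables do not carry over. Pictures are saved under pics/ and viewed, at most 10 in all, crops included, and the job is handed in when it is done.

Besides the shell and the picture viewer there is one more tool, called after "Emit:" as name(argument=value, ...) on one line, values as JSON. play_rows: Moves the arm, as the interface text tells. Its arguments: {"type":"object","properties":{"commands":{"type":"array","items":{"type":"array","items":{"type":"array","items":{"type":"number"}}}}},"required":["commands"]}

```bash
mkdir -p pics; cat > h.py <<'E'
import numpy as np, cv2
from workcell import observe, grab_frame, close_job
from scipy.spatial.transform import Rotation as R
def cam(f):
    h,w=f["pixels"].shape[:2]; fl=h/2/np.tan(np.radians(f["fov_y"])/2)
    K=np.array([[fl,0,f["cx"]],[0,fl,f["cy"]],[0,0,1]]); M=np.array(f["world_to_cam"])
    return K,np.array(f["distortion"],float),M
def ray(f,u,v):
    K,D,M=cam(f); p=cv2.undistortPoints(np.array([[[u,v]]],float),K,D)[0,0]
    d=M[:3,:3].T@np.array([p[0],-p[1],-1]); o=-M[:3,:3].T@M[:3,3]; return o,d/np.linalg.norm(d)
def onz(f,u,v,z):
    o,d=ray(f,u,v); return o+d*(z-o[2])/d[2]
def tri(a,b):
    (o1,d1),(o2,d2)=a,b; A=np.c_[d1,-d2]; s=np.linalg.lstsq(A,o2-o1,rcond=None)[0]
    p,q=o1+s[0]*d1,o2+s[1]*d2; return (p+q)/2,np.linalg.norm(p-q)
def proj(f,P):
    K,D,M=cam(f); P=np.atleast_2d(P)@M[:3,:3].T+M[:3,3]; P=P*[1,-1,-1]
    return cv2.projectPoints(P,np.zeros(3),np.zeros(3),K,D)[0][:,0]
def save(f,n,crop=None,s=1):
    im=f["pixels"][...,::-1]
    if crop: x0,y0,x1,y1=crop; im=im[y0:y1,x0:x1]
    cv2.imwrite("pics/"+n,cv2.resize(im,None,fx=s,fy=s,interpolation=cv2.INTER_CUBIC))
def toolmove(dw):  # world shift (m) -> tool mm
    s=observe(); return R.from_quat(s["eef_rot"]).inv().apply(np.array(dw))*1000
E
python3 - <<'E'
from h import *
import pickle
for n in("side","top"):
    f=grab_frame(n); save(f,n+"0.png",s=1.25); pickle.dump(f,open(n+"0.pkl","wb")); K,D,M=cam(f); print(n,K[0,0],D,-M[:3,:3].T@M[:3,3],-M[2,:3])
print(observe())
E
```

```text
side 426.940972676789 [0.00831249 0.         0.         0.         0.        ] [0.0302159  0.7058421  1.17784356] [ 0.35171331 -0.5721621  -0.74089694]
top 456.77977787862284 [0.00356635 0.         0.         0.         0.        ] [ 0.37353741 -0.03348549  1.64752862] [ 0.08539141 -0.00255958 -0.99634419]
{'time': 0.1, 'qpos': array([ 1.18818582,  0.62922265,  0.038454  ,  1.51820456, -0.02696589,
        0.99630539, -0.02002091]), 'joint_vel': array([ 0.00170849, -0.00120804, -0.00080028, -0.00332221, -0.00096319,
       -0.00026331,  0.00012646]), 'joint_efforts': array([ 2.46231415e-03, -5.50788653e+01,  1.14738151e+00, -1.87115979e+01,
       -5.20922255e-02,  1.92282675e-02,  8.74092871e-05]), 'position': array([ 0.2023382 , -0.61711004,  0.20468663]), 'eef_rot': array([ 9.87480438e-01,  1.57739428e-01, -1.51167511e-04, -7.96698916e-04]), 'contact_force': array([0.26634613, 0.53561043, 0.39443314]), 'ft_torque': array([0.02625499, 0.03980213, 0.01997503]), 'grasp_force': 0.0, 'finger_gap': 0.09421322786316061}
```

View pics/side0.png

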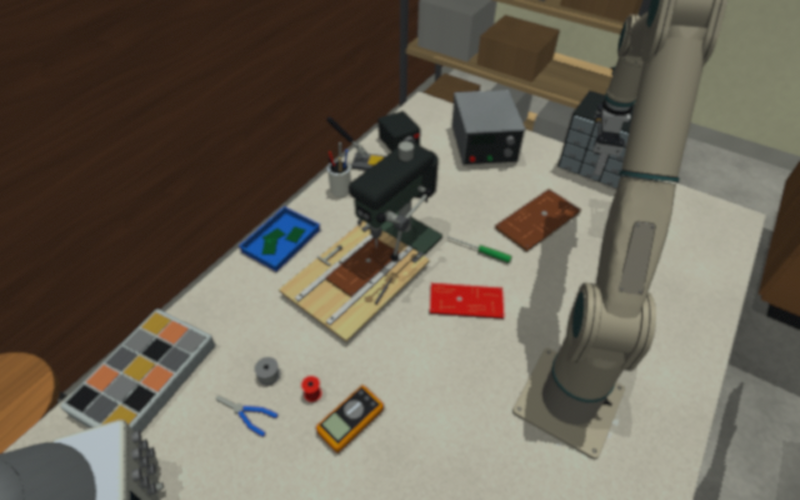

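View pics/top0.png

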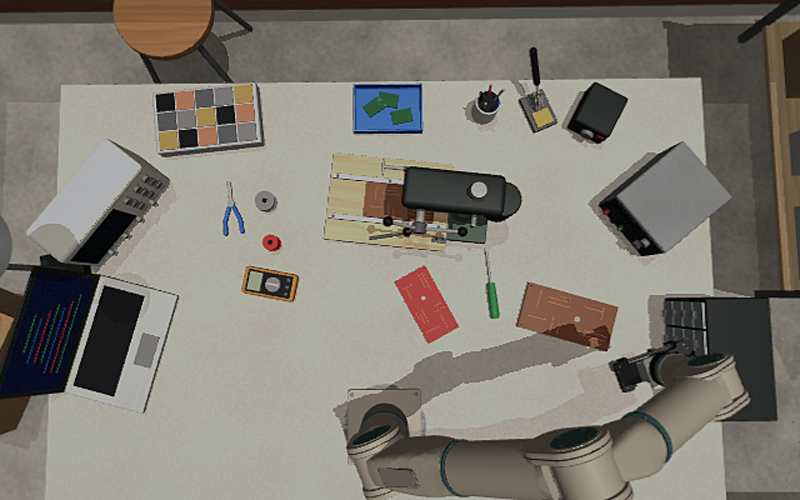

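Both views show the press centre-left, its front to image-left in the top view and its handle on the robot's side. The brown board on the jig is at top (375,200), with decoys at (425,300) and (567,315). Next I'll look at zoomed crops.

```bash
python3 - <<'E'
from h import *
import pickle
t=pickle.load(open("top0.pkl","rb")); s=pickle.load(open("side0.pkl","rb"))
save(t,"t1.png",(250,115,420,210),4.6); save(s,"s1.png",(220,105,370,280),3.4)
E
```

```text
(no output)
```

View pics/t1.png

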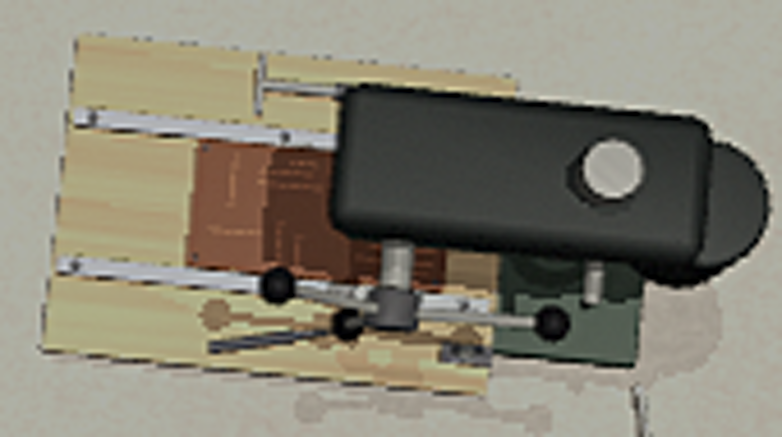

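View pics/s1.png

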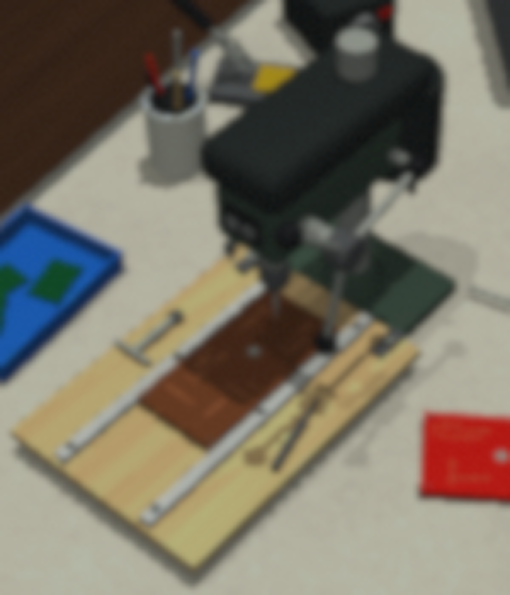

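The top crop shows jig corners at (77,37), (42,350), (485,395) and (517,75), the board front end from (199,141) to (188,262), and the front knob at (277,286). The side crop shows the pad at (253,350), the bit tip near (277,312), and the front knob near (290,233).

```bash
python3 - <<'E'
from h import *
import pickle
t=pickle.load(open("top0.pkl","rb")); s=pickle.load(open("side0.pkl","rb"))
T=lambda u,v:(250+(u+.5)/4.6-.5,115+(v+.5)/4.6-.5); S=lambda u,v:(220+(u+.5)/3.4-.5,105+(v+.5)/3.4-.5)
c=[onz(t,*T(*p),.032) for p in((77,37),(42,350),(485,395),(517,75))]
print("jig top",np.round(c,4)); 
print("jig side",np.round([onz(s,*S(*p),.032) for p in((13,435),(192,570),(418,352),(240,252))],4))
fr=(c[0]+c[1])/2; bk=(c[2]+c[3])/2; ax=(bk-fr)/np.linalg.norm(bk-fr); e=(c[0]-c[1]);e/=np.linalg.norm(e)
print("front",fr,"axis",ax,np.degrees(np.arctan2(ax[1],ax[0])),"edge",e, np.linalg.norm(bk-fr),np.linalg.norm(c[0]-c[1]))
b=[onz(t,*T(*p),.044) for p in((199,141),(188,262))]; print("board front top",np.round(b,4))
print("board front side",np.round([onz(s,*S(*p),.044) for p in((137,402),(207,450))],4), "pad side",onz(s,*S(253,350),.044))
k=tri(ray(t,*T(277,286)),ray(s,*S(290,233))); print("knob",k)
org=fr+.26*ax; org[2]=0; ex=ax;ey=np.array([-ax[1],ax[0],0])
loc=lambda p:np.round([(p-org)@ex,(p-org)@ey,p[2]],4)
print("org",org,"knob loc",loc(k[0]),"board loc",loc(b[0]),loc(b[1]),"pad loc",loc(onz(s,*S(253,350),.044)))
print("bit side at org x: ",[ (z,np.round(proj(s,org+[0,0,z]),1)) for z in(.06,.07)],S(277,312))
hub=org-.09*ey+[0,0,.22]; print("hub proj side/top",proj(s,hub),proj(t,hub),"top measured",T(392,308))
for z in (.24,.28,.3): print("knob on z from top",loc(onz(t,*T(277,286),z)))
E
```

```text
jig top [[ 0.7737  0.1364  0.032 ]
 [ 0.5282  0.1643  0.032 ]
 [ 0.4889 -0.177   0.032 ]
 [ 0.7391 -0.2071  0.032 ]]
jig side [[ 0.772   0.1392  0.032 ]
 [ 0.5308  0.168   0.032 ]
 [ 0.4922 -0.1726  0.032 ]
 [ 0.7324 -0.1905  0.032 ]]
front [0.65091659 0.15033738 0.032     ] axis [-0.10708477 -0.99424989  0.        ] -96.1472925207794 edge [ 0.99358028 -0.11312922  0.        ] 0.34437453992087813 0.24708814224235764
board front top [[0.6877 0.0411 0.044 ]
 [0.5936 0.0504 0.044 ]]
board front side [[0.6886 0.0467 0.044 ]
 [0.5947 0.0567 0.044 ]] pad side [ 0.63133034 -0.07265098  0.044     ]
knob (array([ 0.54233247, -0.01993089,  0.3042091 ]), np.float64(0.0017574683940651105))
org [ 0.62307455 -0.1081676   0.        ] knob loc [-0.0791 -0.0897  0.3042] board loc [-0.1554  0.0483  0.044 ] [-0.1545 -0.0463  0.044 ] pad loc [-0.0362  0.0044  0.044 ]
bit side at org x:  [(0.06, array([[301.6, 199.2]])), (0.07, array([[301.6, 197.3]]))] (301.11764705882354, 196.41176470588238)
hub proj side/top [[322.03410253 178.7054111 ]] [[335.02184747 182.30453223]] top measured (334.82608695652175, 181.56521739130437)
knob on z from top [-0.0801 -0.0825  0.24  ]
knob on z from top [-0.0791 -0.0875  0.28  ]
knob on z from top [-0.0787 -0.0899  0.3   ]
```

```bash
cat >> h.py <<'E'
EX=np.array([-.107085,-.99425,0]);EY=np.array([.99425,-.107085,0]);UP=np.array([0,0,1.]);ORG=np.array([.62307,-.10817,0])
W=lambda x,y,z:ORG+x*EX+y*EY+z*UP
loc=lambda p:np.round([(p-ORG)@EX,(p-ORG)@EY,p[2]],4)
def rot(t):
    t=np.radians(t); z=-np.cos(t)*UP+np.sin(t)*EX; x=-np.cos(t)*EX-np.sin(t)*UP; return R.from_matrix(np.c_[x,EY,z])
def cmds(wps,start=None):
    "wps: (world pos, tilt) list -> rows relative to the pose at each call's start, with moves in sequence"
    if start is None: s=observe(); start=(s["position"],R.from_quat(s["eef_rot"]))
    p,r=start
    for q,t in wps:
        q=np.array(q); rt=rot(t) if not isinstance(t,R) else t
        d=r.inv().apply(q-p)*1000; w=(r.inv()*rt).as_rotvec(degrees=True)
        print(np.round(d,1),np.round(w,1),"rows",round(max(np.linalg.norm(d)/41.7,np.linalg.norm(w)/7.16),1)); p,r=q,rt
E
python3 - <<'E'
from h import *
s=observe(); r0=R.from_quat(s["eef_rot"]); h=r0*R.from_rotvec((r0.inv()*rot(20)).as_rotvec()*.45)
cmds([((.42,-.42,.45),h),((.63,.15,.42),20),(W(-.205,0,.09),20),(W(-.185,0,.0375),20)])
E
```

```text
[ 268.2 -119.9 -245.1] [ -5.2  -8.  -29.2] rows 9.2
[ 558.9 -229.6  -69.1] [ -6.3  -9.8 -35.7] rows 14.6
[ 63.6  20.8 328. ] [0. 0. 0.] rows 8.0
[-0.8 -0.  56.2] [0. 0. 0.] rows 1.3
```

Emit:
play_rows(commands=[[[1, 268, -120, -245, -5, -8, -29], [1, 268, -120, -245, -5, -8, -29], [1, 268, -120, -245, -5, -8, -29], [1, 268, -120, -245, -5, -8, -29], [1, 268, -120, -245, -5, -8, -29], [1, 268, -120, -245, -5, -8, -29], [1, 268, -120, -245, -5, -8, -29], [1, 268, -120, -245, -5, -8, -29]]])

```text
time: 0.77
position: [0.3926, -0.4438, 0.4203]
eef_rot: [0.913, 0.399, -0.061, 0.053]
contact_force: [0.2, -0.7, -0.9]
finger_gap: 0.0445
grasp_force: 0.0
```

```bash
python3 - <<'E'
from h import *
s=observe(); print(s["time"],s["position"],s["qpos"]); r0=R.from_quat(s["eef_rot"]); h=r0*R.from_rotvec((r0.inv()*rot(20)).as_rotvec()*.5)
cmds([((.53,-.15,.45),h),((.63,.15,.42),20)])
E
```

```text
0.7667 [ 0.39256381 -0.44381087  0.42026864] [ 0.74310745  0.3568156  -0.06645432  1.39560571  0.1857387   1.3548917
 -0.10193351]
[300.3 -95.9 -81.9] [ -3.3  -4.9 -18. ] rows 7.8
[311.6 -33.4 -52. ] [ -3.3  -4.9 -18. ] rows 7.6
```

Emit:
play_rows(commands=[[[1, 300, -96, -82, -3, -5, -18], [1, 300, -96, -82, -3, -5, -18], [1, 300, -96, -82, -3, -5, -18], [1, 300, -96, -82, -3, -5, -18], [1, 300, -96, -82, -3, -5, -18], [1, 300, -96, -82, -3, -5, -18], [1, 300, -96, -82, -3, -5, -18], [1, 300, -96, -82, -3, -5, -18]]])

```text
time: 1.43
position: [0.53, -0.1484, 0.4488]
eef_rot: [0.834, 0.537, -0.098, 0.084]
contact_force: [0.5, 0.7, -1.0]
finger_gap: 0.0005
grasp_force: 0.0
```

```bash
python3 - <<'E'
from h import *
s=observe(); print(s["time"],s["position"],s["qpos"])
cmds([((.64,.16,.42),20)])
E
```

```text
1.4333 [ 0.52996059 -0.14838269  0.44878841] [ 0.22022587  0.3379218  -0.25407188  1.37559419  0.32933142  1.52310146
 -0.47987038]
[322.8 -26.9 -55.7] [ -3.5  -5.  -17.8] rows 7.9
```

Emit:
play_rows(commands=[[[1, 323, -27, -56, -3.5, -5, -18], [1, 323, -27, -56, -3.5, -5, -18], [1, 323, -27, -56, -3.5, -5, -18], [1, 323, -27, -56, -3.5, -5, -18], [1, 323, -27, -56, -3.5, -5, -18], [1, 323, -27, -56, -3.5, -5, -18], [1, 323, -27, -56, -3.5, -5, -18], [1, 323, -27, -56, -3.5, -5, -18]]])

```text
time: 2.1
position: [0.6401, 0.1591, 0.4189]
eef_rot: [0.732, 0.659, -0.13, 0.116]
contact_force: [1.1, 0.0, 0.9]
finger_gap: 0.0004
grasp_force: 0.0
```

```bash
python3 - <<'E'
from h import *
s=observe(); print(s["time"],s["position"],s["qpos"])
cmds([(W(-.205,0,.09),20)])
E
```

```text
2.1 [0.64010373 0.15906738 0.41893141] [-0.29833021  0.65184882 -0.35574728  0.96471895  0.485185    1.77970272
 -0.66703893]
[ 54.3  12.1 330.4] [-0.1  0.1  0.1] rows 8.0
```

Emit:
play_rows(commands=[[[1, 54, 12, 330, 0, 0, 0], [1, 54, 12, 330, 0, 0, 0], [1, 54, 12, 330, 0, 0, 0], [1, 54, 12, 330, 0, 0, 0], [1, 54, 12, 330, 0, 0, 0], [1, 54, 12, 330, 0, 0, 0], [1, 54, 12, 330, 0, 0, 0], [1, 54, 12, 330, 0, 0, 0]]])

```text
time: 2.77
position: [0.6446, 0.0926, 0.0906]
eef_rot: [0.732, 0.658, -0.13, 0.116]
contact_force: [0.0, 0.3, 0.3]
finger_gap: 0.0005
grasp_force: 0.0
```

```bash
python3 - <<'E'
from h import *
s=observe(); print(s["time"],loc(s["position"]),s["qpos"],s["contact_force"])
cmds([(W(-.185,0,.038),20),(W(-.165,0,.038),20),(W(-.128,0,.038),20)])
f=grab_frame("side"); save(f,"s2.png",(220,105,420,280),3)
E
```

```text
2.7667 [-2.019e-01 -1.000e-04  9.060e-02] [-0.19694802  0.86070221 -0.30656745  1.48365364  0.60489745  1.09982868
 -0.88462256] [0.04591688 0.26250684 0.34597405]
[ 2.2  0.1 55.2] [-0.   0.1  0.1] rows 1.3
[-18.8  -0.    6.8] [0. 0. 0.] rows 0.5
[-34.8  -0.   12.7] [0. 0. 0.] rows 0.9
```

View pics/s2.png

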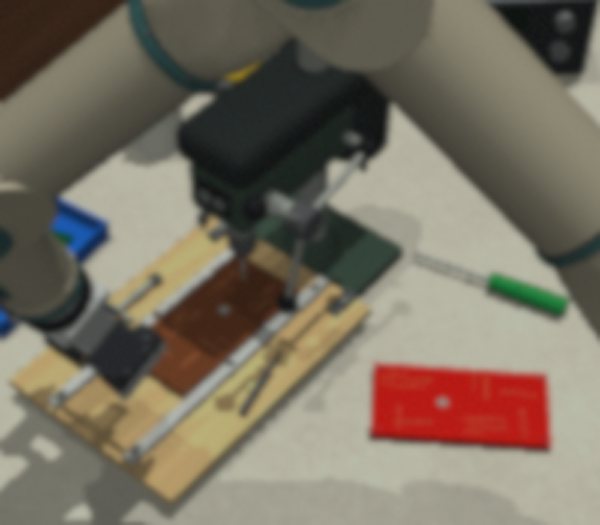

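The gripper stands in front of the board, clear of the press. The pad (223,309) and bit (243,270) stay visible. I'll lower it, then push.

Emit:
play_rows(commands=[[[1, 1, 0, 25, 0, 0, 0], [1, 2, 0, 45, 0, 0, 0], [1, 2, 0, 55, 0, 0, 0], [1, 2, 0, 55, 0, 0, 0], [1, -4, 0, 57, 0, 0, 0], [1, -10, 0, 59, 0, 0, 0], [1, -16, 0, 62, 0, 0, 0], [1, -16, 0, 62, 0, 0, 0]]])

```text
time: 3.48
position: [0.6421, 0.0551, 0.0417]
eef_rot: [0.733, 0.657, -0.129, 0.117]
contact_force: [0.2, -1.1, 2.5]
finger_gap: 0.0003
grasp_force: 0.8
```

```bash
python3 - <<'E'
from h import *
s=observe(); print(s["time"],loc(s["position"]),s["contact_force"])
cmds([(W(-.134,0,.038),20)])
E
```

```text
3.4833 [-0.1644  0.0014  0.0417] [ 0.18586601 -1.14064231  2.4610411 ]
[-27.3  -1.4  13.9] [ 0.1  0.1 -0.1] rows 0.7
```

```bash
python3 - <<'E'
from h import *
f=grab_frame("side"); save(f,"s3.png",(220,160,330,260),6)
print(loc(observe()["position"]),observe()["contact_force"],proj(f,observe()["position"]),proj(f,W(-.155,.05,.044)),proj(f,W(-.155,-.05,.044)))
E
```

```text
[-0.165   0.0013  0.0415] [ 0.53373139 -0.31854427  2.36302381] [[269.33416367 231.05208422]] [[260.87530013 221.62078688]] [[282.68019923 236.52230369]]
```

View pics/s3.png

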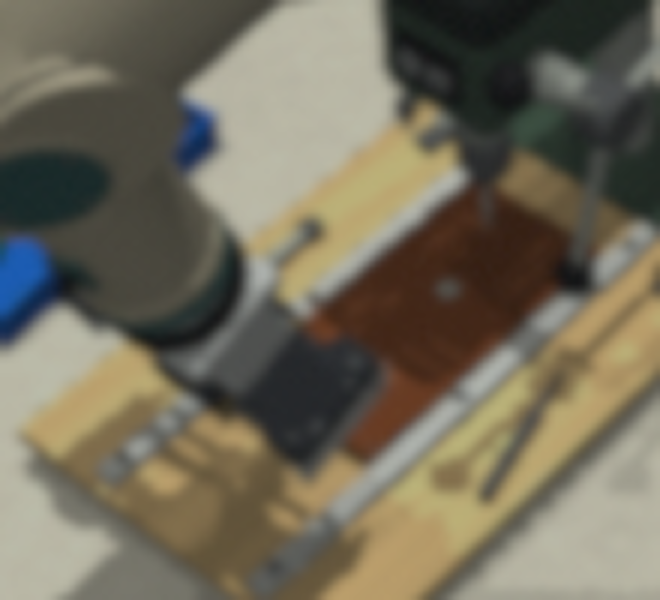

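The body hides the fingertip, and an upward force of 2.4 N suggests it is touching something. I'll back off and feel for the jig surface.

Emit:
play_rows(commands=[[[1, 4, 0, -8, 0, 0, 0], [1, 12, 0, -8, 0, 0, 0], [1, 18, 0, -8, 0, 0, 0], [1, 18, 0, -8, 0, 0, 0], [1, 18, 0, -8, 0, 0, 0]]])

```text
time: 3.95
position: [0.6429, 0.0779, 0.0408]
eef_rot: [0.732, 0.659, -0.13, 0.116]
contact_force: [-0.4, -0.8, 0.8]
finger_gap: 0.0005
grasp_force: 0.0
```

```bash
python3 - <<'E'
from h import *
s=observe(); print(s["time"],loc(s["position"]),s["contact_force"])
E
```

```text
3.95 [-0.1871 -0.0002  0.0408] [-0.36848447 -0.81770314  0.77419608]
```

Emit:
play_rows(commands=[[[1, 1, 0, 3, 0, 0, 0], [1, 2, 0, 6, 0, 0, 0], [1, 2, 0, 6, 0, 0, 0], [1, 2, 0, 6, 0, 0, 0]]])

```text
time: 4.28
position: [0.6433, 0.0761, 0.0351]
eef_rot: [0.732, 0.658, -0.13, 0.117]
contact_force: [-0.3, 0.5, 2.8]
finger_gap: 0.0003
grasp_force: 1.1
```

```bash
python3 - <<'E'
from h import *
s=observe(); print(s["time"],loc(s["position"]),s["contact_force"])
E
```

```text
4.2833 [-0.1854  0.0004  0.0351] [-0.29131937  0.54356543  2.8397741 ]
```

```bash
python3 - <<'E'
from h import *
cmds([(W(-.19,0,.040),10),(W(-.19,0,.0345),10),(W(-.165,0,.0345),10),(W(-.14,0,.0345),10)])
E
```

```text
[ 2.6 -0.4 -6.2] [-0.  10.1  0. ] rows 1.4
[1.  0.  5.4] [0. 0. 0.] rows 0.1
[-24.6  -0.    4.3] [0. 0. 0.] rows 0.6
[-24.6  -0.    4.3] [0. 0. 0.] rows 0.6
```

Emit:
play_rows(commands=[[[1, 2, 0, -6, 0, 0, 0], [1, 2.6, -0.4, -6.2, 0, 6, 0], [1, 2.6, -0.4, -6.2, 0, 10, 0], [1, 2.6, -0.4, -6.2, 0, 10, 0], [1, 2.6, -0.4, -6.2, 0, 10, 0]]])

```text
time: 4.7
position: [0.6435, 0.0789, 0.0402]
eef_rot: [0.742, 0.665, -0.066, 0.059]
contact_force: [0.1, -0.7, 0.3]
finger_gap: 0.0009
grasp_force: 0.0
```

```bash
python3 - <<'E'
from h import *
s=observe(); print(s["time"],loc(s["position"]),s["contact_force"],s["qpos"])
cmds([(W(-.19,0,.034),10),(W(-.165,0,.034),10)])
E
```

```text
4.7 [-0.1881  0.0003  0.0402] [ 0.05394354 -0.72176564  0.30468307] [-0.05330592  0.87916041 -0.36664423  1.58553189  0.58899936  0.87990374
 -0.83328263]
[ 2.9 -0.3  5.8] [-0.   0.2 -0.1] rows 0.2
[-24.6  -0.    4.3] [0. 0. 0.] rows 0.6
```

Emit:
play_rows(commands=[[[1, 1, 0, 5.5, 0, 0, 0], [1, 1, 0, 5.5, 0, 0, 0], [1, -5, 0, 6.5, 0, 0, 0], [1, -11, 0, 7.6, 0, 0, 0], [1, -17, 0, 8.6, 0, 0, 0], [1, -23, 0, 9.7, 0, 0, 0], [1, -28, 0, 10.6, 0, 0, 0], [1, -28, 0, 10.6, 0, 0, 0]]])

```text
time: 5.37
position: [0.6399, 0.0497, 0.0343]
eef_rot: [0.741, 0.665, -0.066, 0.059]
contact_force: [0.8, -0.6, 0.0]
finger_gap: 0.0006
grasp_force: 0.0
```

```bash
python3 - <<'E'
from h import *
s=observe(); print(s["time"],loc(s["position"]),s["contact_force"])
f=grab_frame("side"); g=f["pixels"][195:220,275:310].astype(int)
m=(g.min(2)>95)&(g.max(2)-g.min(2)<40); print([(275+x,195+y,tuple(g[y,x])) for y,x in zip(*np.where(m))][:20])
print(proj(f,W(-.036,.0044,.044)))
E
```

```text
5.3667 [-0.1588 -0.0002  0.0343] [ 0.76660054 -0.64076936  0.00190945]
[(np.int64(286), np.int64(195), (np.int64(178), np.int64(172), np.int64(145))), (np.int64(287), np.int64(195), (np.int64(177), np.int64(176), np.int64(159))), (np.int64(288), np.int64(195), (np.int64(175), np.int64(176), np.int64(165))), (np.int64(289), np.int64(195), (np.int64(165), np.int64(166), np.int64(157))), (np.int64(290), np.int64(195), (np.int64(141), np.int64(141), np.int64(134))), (np.int64(291), np.int64(195), (np.int64(110), np.int64(105), np.int64(98))), (np.int64(285), np.int64(196), (np.int64(175), np.int64(170), np.int64(146))), (np.int64(286), np.int64(196), (np.int64(173), np.int64(173), np.int64(158))), (np.int64(287), np.int64(196), (np.int64(170), np.int64(171), np.int64(162))), (np.int64(288), np.int64(196), (np.int64(161), np.int64(162), np.int64(155))), (np.int64(289), np.int64(196), (np.int64(143), np.int64(142), np.int64(136))), (np.int64(290), np.int64(196), (np.int64(115), np.int64(111), np.int64(104))), (np.int64(284), np.int64(197), (np.int64(178), np.int64(174), np.int64(149))), (np.int64(285), np.int64(197), (np.int64(173), np.int64(173), np.int64(158))), (np.int64(286), np.int64(197), (np.int64(165), np.int64(167), np.int64(158))), (np.int64(287), np.int64(197), (np.int64(150), np.int64(150), np.int64(144))), (np.int64(288), np.int64(197), (np.int64(131), np.int64(129), np.int64(122))), (np.int64(289), np.int64(197), (np.int64(110), np.int64(104), np.int64(98))), (np.int64(283), np.int64(198), (np.int64(179), np.int64(175), np.int64(150))), (np.int64(284), np.int64(198), (np.int64(174), np.int64(174), np.int64(159)))]
[[294.09840867 207.55621114]]
```

```bash
cat >> h.py <<'E'
def pad(f,g):
    "pad position (press axes) from the blue-channel blob nearest the guessed pad x g"
    u,v=proj(f,W(g,0,.044))[0].round().astype(int); b=f["pixels"][v-7:v+8,u-7:u+8,2].astype(float)
    b=np.clip(b-np.median(b)-12,0,None); n,l,st,c=cv2.connectedComponentsWithStats((b>0).astype(np.uint8))
    k=1+np.argmin([np.hypot(*(c[i]-7))-.3*min(st[i,4],12) for i in range(1,n)]); w=b*(l==k); y,x=np.mgrid[:15,:15]
    U,V=u-7+(w*x).sum()/w.sum(),v-7+(w*y).sum()/w.sum(); return np.round((U,V),2),st[k,4],loc(onz(f,U,V,.044))
E
python3 - <<'E'
from h import *
import pickle
print(pad(pickle.load(open("side0.pkl","rb")),-.036)); f=grab_frame("side"); print(pad(f,-.036),pad(f,-.03))
cmds([(W(-.142,0,.0343),10)])
E
```

```text
(array([294.18, 207.77]), np.int32(20), array([-0.0366,  0.0035,  0.044 ]))
(array([295.67, 206.23]), np.int32(16), array([-0.0279,  0.0042,  0.044 ])) (array([295.67, 206.23]), np.int32(16), array([-0.0279,  0.0042,  0.044 ]))
[-17.8   0.1   3.3] [-0.   0.1  0. ] rows 0.4
```

Emit:
play_rows(commands=[[[1, -5, 0, 1, 0, 0, 0], [1, -10, 0, 2, 0, 0, 0], [1, -15, 0, 3, 0, 0, 0], [1, -19, 0, 3.5, 0, 0, 0], [1, -21, 0, 4, 0, 0, 0], [1, -21, 0, 4, 0, 0, 0]]])

```text
time: 5.97
position: [0.6379, 0.0293, 0.0342]
eef_rot: [0.741, 0.665, -0.066, 0.059]
contact_force: [0.6, 0.9, -0.2]
finger_gap: 0.0004
grasp_force: 0.1
```

```bash
python3 - <<'E'
from h import *
s=observe(); print(s["time"],loc(s["position"]),s["contact_force"],s["qpos"])
f=grab_frame("side"); print(pad(f,-.007)); save(f,"s4.png",(262,165,342,225),8)
for z in(.06,.065,.07,.08,.1): print(z,proj(f,W(0,0,z)))
E
```

```text
5.9667 [-0.1383  0.      0.0342] [ 0.57802207  0.94388808 -0.23107443] [ 0.01837975  0.86997214 -0.35852509  1.6331834   0.61069979  0.83332583
 -0.78806091]
(array([299.59, 202.76]), np.int32(14), array([-0.0068,  0.0042,  0.044 ]))
0.06 [[301.62993819 199.18977625]]
0.065 [[301.59424466 198.23710518]]
0.07 [[301.55837237 197.27971301]]
0.08 [[301.48608607 195.35062336]]
0.1 [[301.33930778 191.43420811]]
```

View pics/s4.png

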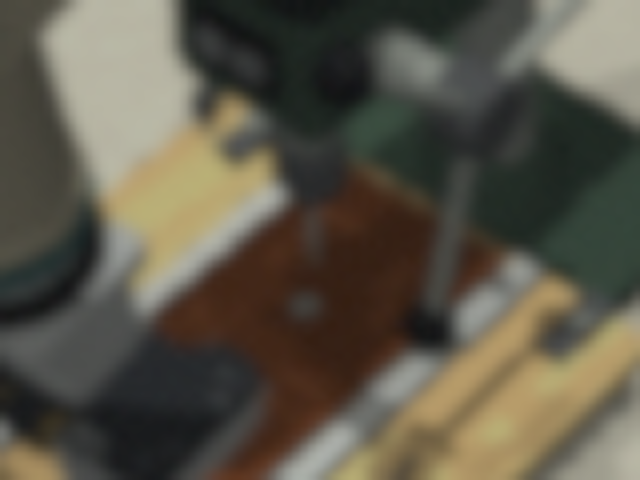

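The picture shows the bit at crop (316,210–265) and the pad at (304,305), still short of it. I'll measure the bit's column precisely.

```bash
python3 - <<'E'
from h import *
f=grab_frame("side"); p=f["pixels"].astype(float)
for r in range(188,201):
    q=p[r,296:308].sum(1)/3; q2=p[r,296:308,2]; w=np.clip(q2-np.percentile(q2,40),0,None); w[[0,1,2,-1,-2,-3]]=0
    print(r,q2.astype(int),round(296+(w*np.arange(12)).sum()/w.sum(),2))
for x in(-.004,-.002,0,.002,.004): print(x,[proj(f,W(x,.0042,z))[0].round(2) for z in(.07,.08,.09)])
E
```

```text
188 [129  99  66  47  44  43  42  39  34  30  26  27] 299.97
189 [145 113  72  47  43  42  39  35  30  24  24  26] 299.99
190 [134  99  61  41  41  41  37  31  28  25  23  22] 300.27
191 [100  68  43  37  45  47  39  32  30  25  22  23] 300.62
192 [62 40 29 37 50 50 40 30 28 28 25 24] 300.6
193 [34 27 27 37 50 51 39 29 26 27 25 24] 300.62
194 [25 25 27 37 48 49 38 25 23 24 23 23] 300.53
195 [25 27 27 35 45 45 35 25 21 23 22 20] 300.5
196 [27 27 28 31 40 39 33 23 19 22 18 20] 300.56
197 [29 26 25 29 33 35 28 22 22 22 19 21] 300.48
198 [25 24 23 23 26 29 24 22 19 20 21 21] 300.74
199 [24 23 23 20 23 23 22 18 21 20 20 19] 301.11
200 [24 23 22 24 25 24 22 20 22 20 21 21] 300.0
-0.004 [array([299.9 , 197.37]), array([299.82, 195.44]), array([299.74, 193.49])]
-0.002 [array([300.28, 197.04]), array([300.2 , 195.11]), array([300.12, 193.17])]
0 [array([300.65, 196.72]), array([300.57, 194.79]), array([300.49, 192.84])]
0.002 [array([301.02, 196.39]), array([300.95, 194.46]), array([300.87, 192.51])]
0.004 [array([301.39, 196.07]), array([301.32, 194.14]), array([301.25, 192.19])]
```

Emit:
play_rows(commands=[[[1, -2.5, 0, 0.4, 0, 0, 0], [1, -4.5, 0, 0.8, 0, 0, 0], [1, -6, 0, 1, 0, 0, 0], [1, -7, 0, 1.2, 0, 0, 0], [1, -7, 0, 1.2, 0, 0, 0], [1, -7, 0, 1.2, 0, 0, 0]]])

```text
time: 6.57
position: [0.6371, 0.0231, 0.0342]
eef_rot: [0.741, 0.666, -0.066, 0.059]
contact_force: [-0.7, 1.1, -0.2]
finger_gap: 0.0006
grasp_force: 0.2
```

```bash
python3 - <<'E'
from h import *
s=observe(); print(s["time"],loc(s["position"]),s["contact_force"])
f=grab_frame("side"); print(pad(f,-.001)); save(f,"s5.png",(270,170,330,215),10)
cmds([(W(-.18,0,.04),10),(W(-.2,-.03,.2),10)])
E
```

```text
6.5667 [-1.32e-01 -1.00e-04  3.42e-02] [-0.70743677  1.08583869 -0.22233916]
(array([300.71, 201.66]), np.int32(16), array([-0.0004,  0.0045,  0.044 ]))
[ 46.2   0.2 -14.2] [-0.   0.1  0. ] rows 1.2
[  -8.1  -30.  -161. ] [0. 0. 0.] rows 3.9
```

View pics/s5.png

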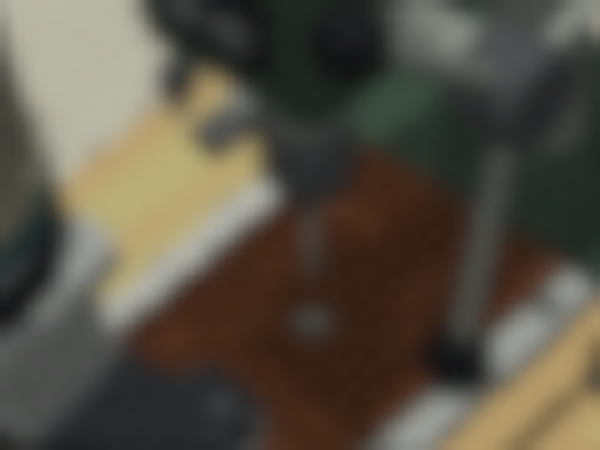

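Emit:
play_rows(commands=[[[1, 15, 0, -2, 0, 0, 0], [1, 40, 0, -10, 0, 0, 0], [1, 46, -2, -30, 0, 0, 0], [1, 44, -10, -70, 0, 0, 0], [1, 42, -20, -110, 0, 0, 0], [1, 40, -28, -150, 0, 0, 0], [1, 38, -30, -170, 0, 0, 0], [1, 38, -30, -170, 0, 0, 0]]])

```text
time: 7.28
position: [0.617, 0.0971, 0.2007]
eef_rot: [0.74, 0.667, -0.061, 0.06]
contact_force: [0.1, 0.9, 0.3]
finger_gap: 0.0003
grasp_force: 0.0
```

```bash
python3 - <<'E'
from h import *
s=observe(); print(s["time"],loc(s["position"]),s["contact_force"],s["qpos"])
cmds([(W(-.17,-.085,.36),15),(W(-.085,-.09,.345),15)])
f=grab_frame("side"); print(pad(f,-.001))
E
```

```text
7.2833 [-0.2035 -0.0281  0.2007] [0.05568751 0.85412958 0.33230304] [-0.03511663  0.65857996 -0.44885456  1.54629086  0.4734906   1.11658419
 -0.75308536]
[ -60.1  -55.7 -151.7] [ 0.5 -5.2  0.1] rows 4.1
[-78.2  -5.   36.5] [0. 0. 0.] rows 2.1
(array([300.78, 201.64]), np.int32(17), array([-0.0001,  0.0044,  0.044 ]))
```

Emit:
play_rows(commands=[[[1, -10, -10, -40, 0, -2, 0], [1, -25, -25, -80, 0, -5, 0], [1, -45, -45, -120, 0, -5, 0], [1, -60, -56, -152, 0, -5, 0], [1, -60, -56, -152, 0, -5, 0], [1, -60, -56, -152, 0, -5, 0]]])

```text
time: 7.83
position: [0.556, 0.0671, 0.3568]
eef_rot: [0.738, 0.662, -0.096, 0.089]
contact_force: [-0.6, 0.1, -0.1]
finger_gap: 0.001
grasp_force: 0.0
```

```bash
python3 - <<'E'
from h import *
s=observe(); print(s["time"],loc(s["position"]),s["contact_force"],s["qpos"])
cmds([(W(-.083,-.09,.328),15)])
E
```

```text
7.8333 [-0.1671 -0.0855  0.3568] [-0.562307    0.13178527 -0.0972854 ] [-0.03809875  0.44854128 -0.45986402  1.4819247   0.41975199  1.41666623
 -0.67920867]
[-73.7  -4.6  49.6] [ 0.2  0.1 -0. ] rows 2.1
```

Emit:
play_rows(commands=[[[1, -25, -2, 5, 0, 0, 0], [1, -50, -4, 15, 0, 0, 0], [1, -77, -5, 30, 0, 0, 0], [1, -75, -5, 42, 0, 0, 0], [1, -74, -5, 50, 0, 0, 0], [1, -74, -5, 50, 0, 0, 0]]])

```text
time: 8.33
position: [0.5401, -0.0166, 0.3223]
eef_rot: [0.737, 0.663, -0.1, 0.085]
contact_force: [-0.7, -0.2, 0.1]
finger_gap: 0.0003
grasp_force: 0.0
```

```bash
python3 - <<'E'
from h import *
s=observe(); print(s["time"],loc(s["position"]),s["contact_force"],s["qpos"])
P=lambda q:W(-.11*np.cos(np.pi/4-q)-.0032,-.09,.224+.11*np.sin(np.pi/4-q)+.0121)
p0=s["position"]; r=R.from_quat(s["eef_rot"])
for q in(0,.1,.2,.3,.4,.5,.6,.7,.8,.9): print(q,r.inv().apply(P(q)-p0).round(4)*1000)
f=grab_frame("side"); g=grab_frame("top"); K=W(-.078,-.09,.302); a=proj(f,K)[0]; b=proj(g,K)[0]; print(a,b)
A=cv2.resize(f["pixels"][int(a[1])-25:int(a[1])+25,int(a[0])-30:int(a[0])+30],None,fx=6,fy=6); B=cv2.resize(g["pixels"][int(b[1])-25:int(b[1])+25,int(b[0])-30:int(b[0])+30],None,fx=6,fy=6)
cv2.imwrite("pics/k.png",np.hstack([A,B])[...,::-1])
E
```

```text
8.3333 [-0.0822 -0.0923  0.3223] [-0.74066572 -0.19137707  0.08176178] [ 0.10080326  0.42083259 -0.43947242  1.62161666  0.43105523  1.28349428
 -0.57527928]
0 [1.  2.4 8.4]
0.1 [10.3  2.5 14.3]
0.2 [18.9  2.5 21.2]
0.3 [26.8  2.6 28.8]
0.4 [33.9  2.7 37.3]
0.5 [40.1  2.8 46.3]
0.6 [45.3  2.8 56. ]
0.7 [49.6  2.9 66.1]
0.8 [52.9  3.  76.6]
0.9 [55.   3.1 87.4]
[305.56880301 173.59860313] [310.04471983 176.74339797]
```

View pics/k.png

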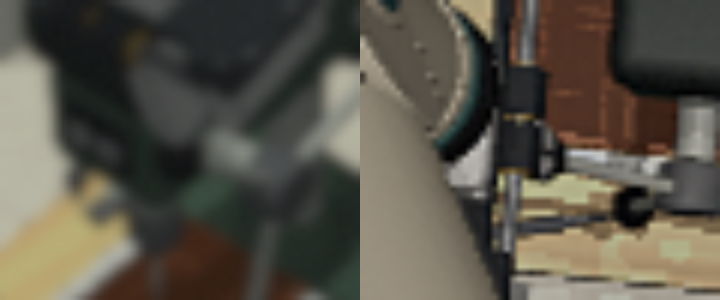

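The top crop shows the fingertip over the knob at (545,152). Now I'll push it along its arc.

Emit:
play_rows(commands=[[[1, 1, 2, 8, 0, 0, 0], [1, 10, 2.5, 14, 0, 0, 0], [1, 19, 2.5, 21, 0, 0, 0], [1, 27, 2.5, 29, 0, 0, 0], [1, 34, 2.5, 37, 0, 0, 0], [1, 40, 2.8, 46, 0, 0, 0], [1, 40, 2.8, 46, 0, 0, 0]]])

```text
time: 9.02
position: [0.5478, 0.0167, 0.2698]
eef_rot: [0.736, 0.665, -0.095, 0.086]
contact_force: [0.4, 7.0, 5.6]
finger_gap: 0.0005
grasp_force: 3.4
```

```bash
cat >>h.py <<'E'
P=lambda q:W(-.11*np.cos(np.pi/4-q)-.0032,-.09,.224+.11*np.sin(np.pi/4-q)+.0121)
def tip(f):
    p=f["pixels"].astype(float); 
    for r in range(190,208): print(r,p[r,296:306,2].astype(int))
E
python3 - <<'E'
from h import *
s=observe(); print(s["time"],loc(s["position"]),loc(P(.5)),s["contact_force"])
p0=s["position"]; r=R.from_quat(s["eef_rot"])
for q in(.5,.6,.7,.8,.9,1.): print(q,r.inv().apply(P(q)-p0).round(4)*1000)
f=grab_frame("side"); tip(f); print(pad(f,0))
E
```

```text
9.0167 [-0.1161 -0.0882  0.2698] [-0.1088 -0.09    0.2671] [0.41248956 6.96279166 5.57262788]
0.5 [-6.4 -1.8  4.5]
0.6 [-1.2 -1.8 14.2]
0.7 [ 3.  -1.8 24.4]
0.8 [ 6.1 -1.8 34.9]
0.9 [ 8.2 -1.8 45.7]
1.0 [ 9.2 -1.8 56.7]
190 [84 56 38 28 25 31 46 57 63 58]
191 [74 41 26 22 25 29 34 43 46 44]
192 [52 29 23 27 33 35 32 30 31 31]
193 [32 24 25 33 44 44 35 26 23 24]
194 [26 24 26 36 48 48 37 25 23 20]
195 [26 24 26 34 43 45 34 26 20 19]
196 [26 24 26 31 41 42 33 22 21 19]
197 [25 25 24 30 39 41 32 25 21 18]
198 [23 24 21 28 36 39 30 24 21 21]
199 [24 25 23 27 33 35 28 24 19 18]
200 [23 22 25 31 39 42 38 29 23 20]
201 [25 25 29 40 51 54 49 36 26 22]
202 [23 23 31 42 52 56 50 37 24 20]
203 [21 21 26 36 43 44 40 30 24 20]
204 [20 20 23 25 28 29 27 25 21 21]
205 [23 21 22 21 23 22 21 21 21 20]
206 [23 21 23 22 20 21 20 22 21 21]
207 [22 22 21 22 20 20 20 19 20 22]
(array([300.77, 200.28]), np.int32(26), array([0.0048, 0.0087, 0.044 ]))
```

The handle moves, but the contact sits at the fingertip's inner edge. I'll lift, straighten the tilt to 5°, and re-approach centred on the knob.

```bash
python3 - <<'E'
from h import *
cmds([(W(-.118,-.091,.335),5)])
E
```

```text
[-13.8  -2.7 -63.1] [0.1 9.7 0.4] rows 1.6
```

Emit:
play_rows(commands=[[[1, 0, 0, -12, 0, 0, 0], [1, -3, 0, -24, 0, 0, 0], [1, -7, -1, -36, 0, 0, 0], [1, -11, -2, -50, 0, 3, 0], [1, -14, -2.5, -63, 0, 7, 0], [1, -14, -2.5, -63, 0, 10, 0], [1, -14, -2.5, -63, 0, 10, 0], [1, -14, -2.5, -63, 0, 10, 0]]])

```text
time: 9.73
position: [0.5446, 0.0127, 0.3351]
eef_rot: [0.743, 0.667, -0.034, 0.03]
contact_force: [0.3, -0.3, -0.8]
finger_gap: 0.0006
grasp_force: 0.0
```

```bash
python3 - <<'E'
from h import *
s=observe(); print(s["time"],loc(s["position"]),s["contact_force"],s["qpos"])
cmds([(W(-.08,-.09,.335),5),(W(-.08,-.09,.322),5)])
f=grab_frame("side"); print(pad(f,0))
E
```

```text
9.7333 [-0.1118 -0.091   0.3351] [ 0.3059568  -0.26442467 -0.77656136] [ 0.1992781   0.39466744 -0.49079697  1.60090955  0.28164539  1.23619795
 -0.46926149]
[-31.6   1.    2.9] [-0.1  0.2 -0. ] rows 0.8
[ 1.1 -0.  13. ] [0. 0. 0.] rows 0.3
(array([300.8 , 201.66]), np.int32(17), array([-0.0001,  0.0043,  0.044 ]))
```

Emit:
play_rows(commands=[[[1, -16, 1, 1, 0, 0, 0], [1, -32, 1, 3, 0, 0, 0], [1, -32, 1, 3, 0, 0, 0], [1, -31, 1, 15, 0, 0, 0], [1, -31, 1, 15, 0, 0, 0]]])

```text
time: 10.2
position: [0.5414, -0.0175, 0.3215]
eef_rot: [0.742, 0.669, -0.035, 0.028]
contact_force: [0.1, 0.5, -0.6]
finger_gap: 0.0005
grasp_force: 0.0
```

```bash
cat >>h.py <<'E'
def path(qs,off=(-.001,0,.0125)):
    s=observe(); print(s["time"],loc(s["position"]),s["contact_force"].round(1)); r=R.from_quat(s["eef_rot"])
    for q in qs:
        T=W(-.11*np.cos(np.pi/4-q)+off[0],-.09+off[1],.224+.11*np.sin(np.pi/4-q)+off[2]); print(q,loc(T),(r.inv().apply(T-s["position"])*1000).round(1))
E
python3 - <<'E'
from h import *
path([0,.1,.2,.3,.4,.5])
E
```

```text
10.2 [-0.0814 -0.0909  0.3215] [ 0.1  0.5 -0.6]
0 [-0.0788 -0.09    0.3143] [-2.   0.9  7.4]
0.1 [-0.0862 -0.09    0.3061] [ 6.1  1.  14.9]
0.2 [-0.0927 -0.09    0.2973] [13.4  1.1 23.1]
0.3 [-0.0983 -0.09    0.2878] [19.8  1.1 32. ]
0.4 [-0.1029 -0.09    0.2779] [25.3  1.2 41.5]
0.5 [-0.1066 -0.09    0.2675] [29.9  1.2 51.5]
```

Emit:
play_rows(commands=[[[1, -4, 1, 7, 0, 0, 0], [1, -1, 1, 11, 0, 0, 0], [1, 3, 1, 15, 0, 0, 0], [1, 10, 1, 23, 0, 0, 0], [1, 16, 1, 32, 0, 0, 0], [1, 16, 1, 32, 0, 0, 0]]])

```text
time: 10.7
position: [0.545, -0.0021, 0.2894]
eef_rot: [0.742, 0.669, -0.032, 0.028]
contact_force: [-0.6, 4.2, 5.2]
finger_gap: 0.0004
grasp_force: 2.6
```

```bash
python3 - <<'E'
from h import *
path([.3,.4,.5,.6,.7,.8])
E
```

```text
10.7 [-0.0971 -0.0889  0.2894] [-0.6  4.2  5.2]
0.3 [-0.0983 -0.09    0.2878] [ 1.3 -1.1  1.4]
0.4 [-0.1029 -0.09    0.2779] [ 6.8 -1.  11. ]
0.5 [-0.1066 -0.09    0.2675] [11.3 -1.  21. ]
0.6 [-0.1091 -0.09    0.2568] [14.7 -1.  31.5]
0.7 [-0.1106 -0.09    0.2459] [17.1 -1.  42.2]
0.8 [-0.111  -0.09    0.2349] [18.5 -1.  53.1]
```

Emit:
play_rows(commands=[[[1, 2, 0, 5, 0, 0, 0], [1, 4, 0, 10, 0, 0, 0], [1, 6.5, 0, 15, 0, 0, 0], [1, 8.5, 0, 20, 0, 0, 0], [1, 11.5, 0, 30, 0, 0, 0], [1, 14, 0, 41, 0, 0, 0], [1, 14, 0, 41, 0, 0, 0]]])

```text
time: 11.28
position: [0.5452, 0.004, 0.2463]
eef_rot: [0.743, 0.668, -0.034, 0.029]
contact_force: [0.5, 1.9, 2.2]
finger_gap: 0.0007
grasp_force: 1.2
```

```bash
python3 - <<'E'
from h import *
path([.7,.8,.9,1.,1.1,1.15,1.2])
f=grab_frame("side"); tip(f); save(f,"s6.png",(270,170,330,215),10)
E
```

```text
11.2833 [-0.1032 -0.0894  0.2463] [0.5 1.9 2.2]
0.7 [-0.1106 -0.09    0.2459] [ 7.4 -0.5 -0.3]
0.8 [-0.111  -0.09    0.2349] [ 8.8 -0.5 10.7]
0.9 [-0.1103 -0.09    0.2239] [ 9.1 -0.5 21.6]
1.0 [-0.1085 -0.09    0.2131] [ 8.2 -0.5 32.6]
1.1 [-0.1056 -0.09    0.2025] [ 6.3 -0.4 43.4]
1.15 [-0.1038 -0.09    0.1973] [ 5.  -0.4 48.8]
1.2 [-0.1017 -0.09    0.1922] [ 3.3 -0.4 54. ]
190 [100  78  73  76  78  80  84  94 100  99]
191 [86 67 68 75 79 85 93 98 97 87]
192 [60 50 59 68 74 84 92 92 81 66]
193 [35 35 43 51 57 66 72 70 58 42]
194 [23 23 28 30 35 40 46 44 36 28]
195 [20 20 23 22 22 23 26 25 23 19]
196 [21 20 21 20 18 20 19 21 19 20]
197 [18 20 20 21 23 22 22 20 21 20]
198 [22 18 20 23 24 29 25 24 21 22]
199 [20 19 19 26 35 37 31 24 20 19]
200 [23 22 24 32 42 46 40 29 21 19]
201 [22 23 28 41 52 56 50 37 26 20]
202 [24 24 30 43 53 56 50 37 26 22]
203 [20 22 25 35 42 44 39 30 25 20]
204 [20 22 22 25 29 30 26 24 21 20]
205 [23 21 19 22 22 22 19 22 20 22]
206 [21 21 20 21 22 20 19 18 19 19]
207 [23 22 22 23 21 19 22 22 18 21]
```

View pics/s6.png

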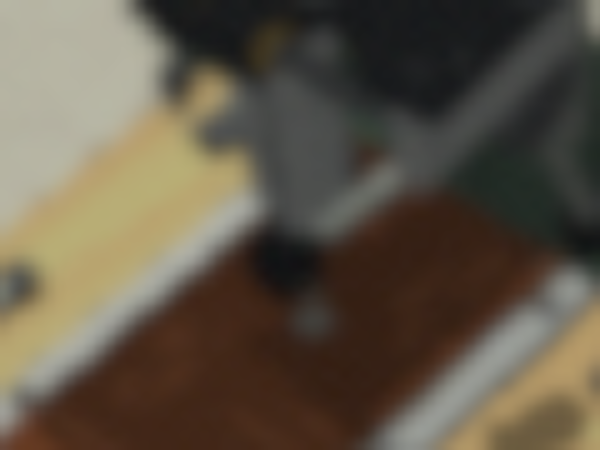

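The knob is under the fingertip at crop (287,262), in front of the bit, and the pad is at (312,320). At full depth the knob will hide the tip. So I'll release it and touch the knob at rest, which gives the head height and therefore the travel.

Emit:
play_rows(commands=[[[1, 5, 0, -12, 0, 0, 0], [1, 4, 0, -26, 0, 0, 0], [1, 2, 0, -40, 0, 0, 0], [1, -4, 0, -56, 0, 0, 0], [1, -10, 0, -72, 0, 0, 0], [1, -16, 0, -88, 0, 0, 0], [1, -22, 0, -88, 0, 0, 0], [1, -22, 0, -88, 0, 0, 0]]])

```text
time: 12.0
position: [0.5443, -0.0127, 0.3378]
eef_rot: [0.744, 0.667, -0.034, 0.03]
contact_force: [-0.4, -1.1, 0.1]
finger_gap: 0.0006
grasp_force: 0.0
```

```bash
python3 - <<'E'
from h import *
path([0])
cmds([(W(-.0788,-.09,.318),3)])
f=grab_frame("side"); tip(f)
E
```

```text
12.0 [-0.0865 -0.0885  0.3378] [-0.4 -1.1  0.1]
0 [-0.0788 -0.09    0.3143] [-5.6 -1.5 24.2]
[-5.9 -1.5 20.5] [-0.   2.2 -0.1] rows 0.5
190 [133  98  61  41  43  41  39  33  31  29]
191 [99 68 42 37 45 46 39 30 28 27]
192 [61 39 29 36 48 50 40 29 25 26]
193 [34 26 26 36 49 50 38 25 24 25]
194 [25 26 27 37 47 49 38 26 23 22]
195 [26 26 26 33 44 45 36 24 21 23]
196 [24 23 26 30 40 41 32 25 20 19]
197 [24 24 25 28 33 34 28 23 20 22]
198 [23 24 24 25 26 28 24 22 19 20]
199 [25 22 23 24 27 28 26 22 20 21]
200 [21 24 26 30 38 40 36 29 23 21]
201 [24 23 29 41 51 55 49 36 26 20]
202 [23 25 31 42 53 56 50 37 26 21]
203 [23 23 26 34 42 45 41 30 24 23]
204 [20 21 23 25 28 29 26 23 21 21]
205 [20 22 21 20 22 22 22 22 20 19]
206 [22 20 20 21 20 21 21 21 20 20]
207 [24 24 21 21 22 20 18 19 20 21]
```

Emit:
play_rows(commands=[[[1, -6, -1.5, 10, 0, 2, 0], [1, -6, -1.5, 18, 0, 2, 0], [1, -6, -1.5, 21, 0, 2, 0], [1, -6, -1.5, 23, 0, 2, 0], [1, -6, -1.5, 23, 0, 2, 0]]])

```text
time: 12.47
position: [0.5417, -0.0173, 0.3145]
eef_rot: [0.743, 0.669, -0.021, 0.017]
contact_force: [0.4, 0.0, 0.3]
finger_gap: 0.0004
grasp_force: 0.0
```

Emit:
play_rows(commands=[[[1, 0, 0, 1, 0, 0, 0], [1, 0, 0, 2, 0, 0, 0], [1, 0, 0, 2, 0, 0, 0]]])

```text
time: 12.72
position: [0.5423, -0.0175, 0.3134]
eef_rot: [0.743, 0.668, -0.02, 0.018]
contact_force: [-0.3, 0.6, -0.0]
finger_gap: 0.0005
grasp_force: 0.0
```

Emit:
play_rows(commands=[[[1, 0, 0, 1, 0, 0, 0], [1, 0, 0, 2, 0, 0, 0], [1, 0, 0, 2, 0, 0, 0]]])

```text
time: 12.97
position: [0.5423, -0.0178, 0.3116]
eef_rot: [0.743, 0.668, -0.02, 0.018]
contact_force: [0.5, -0.3, 1.3]
finger_gap: 0.0007
grasp_force: 0.4
```

Emit:
play_rows(commands=[[[1, 0, 0, 1, 0, 0, 0], [1, 0, 0, 2, 0, 0, 0], [1, 0, 0, 2, 0, 0, 0]]])

```text
time: 13.22
position: [0.5425, -0.0166, 0.3102]
eef_rot: [0.743, 0.669, -0.019, 0.018]
contact_force: [-1.5, 2.9, 4.9]
finger_gap: 0.0004
grasp_force: 2.5
```

```bash
python3 - <<'E'
from h import *
path([0,.1,.2,.3,.4,.6,.7])
E
```

```text
13.2167 [-0.0824 -0.0899  0.3102] [-1.5  2.9  4.9]
0 [-0.0788 -0.09    0.3143] [-3.9 -0.1 -3.9]
0.1 [-0.0862 -0.09    0.3061] [ 3.9 -0.1  3.8]
0.2 [-0.0927 -0.09    0.2973] [10.9 -0.1 12.3]
0.3 [-0.0983 -0.09    0.2878] [17.  -0.1 21.5]
0.4 [-0.1029 -0.09    0.2779] [22.1 -0.1 31.2]
0.6 [-0.1091 -0.09    0.2568] [29.4 -0.1 51.9]
0.7 [-0.1106 -0.09    0.2459] [31.4 -0.1 62.7]
```

Emit:
play_rows(commands=[[[1, 1, 0, 5, 0, 0, 0], [1, 4, 0, 9, 0, 0, 0], [1, 8, 0, 14, 0, 0, 0], [1, 14, 0, 23, 0, 0, 0], [1, 20, 0, 33, 0, 0, 0], [1, 24, 0, 43, 0, 0, 0], [1, 26, 0, 54, 0, 0, 0], [1, 26, 0, 54, 0, 0, 0]]])

```text
time: 13.88
position: [0.5438, 0.0051, 0.2523]
eef_rot: [0.743, 0.669, -0.021, 0.017]
contact_force: [0.1, 2.2, 1.8]
finger_gap: 0.0005
grasp_force: 1.4
```

```bash
sed -i 's/EY/EY/; s/-.09+off\[1\],.224/-.09+off[1],.222/' h.py; python3 - <<'E'
from h import *
path([.6,.7,.8,.9,1.,1.05,1.1,1.16])
f=grab_frame("side");p=f["pixels"].astype(float).sum(2)[180:215,280:320]
m=(p<70).astype(np.uint8); n,l,st,c=cv2.connectedComponentsWithStats(m); print([(st[i,4],(c[i]+[280,180]).round(1)) for i in range(1,n) if st[i,4]>8])
for r in range(186,204,2): print(r,f["pixels"][r,290:310].astype(int).sum(1)//3)
print(proj(f,W(-.11*np.cos(np.pi/4-.65),-.086,.222+.11*np.sin(np.pi/4-.65))))
E
```

```text
13.8833 [-0.1041 -0.091   0.2523] [0.1 2.2 1.8]
0.6 [-0.1091 -0.09    0.2548] [ 4.9  1.  -2.8]
0.7 [-0.1106 -0.09    0.2439] [6.9 1.  8. ]
0.8 [-0.111  -0.09    0.2329] [ 7.9  1.  19. ]
0.9 [-0.1103 -0.09    0.2219] [ 7.8  1.1 30. ]
1.0 [-0.1085 -0.09    0.2111] [ 6.6  1.1 40.9]
1.05 [-0.1072 -0.09    0.2057] [ 5.6  1.1 46.3]
1.1 [-0.1056 -0.09    0.2005] [ 4.3  1.1 51.7]
1.16 [-0.1034 -0.09    0.1943] [ 2.4  1.1 58. ]
[(np.int32(14), array([298.2, 194.9]))]
186 [146 139 141 143 131 108  85  72  71  77  79  78  77  75  72  68  75  90
 102 104]
188 [154 153 153 153 146 125  98  77  72  77  79  78  80  83  90  97 101  99
  89  75]
190 [157 158 162 166 162 142 109  78  69  74  79  82  88  96  95  88  75  63
  52  46]
192 [168 169 162 144 117  86  57  41  43  49  53  57  64  66  61  53  49  46
  42  39]
194 [154 134 107  78  52  32  21  19  21  21  21  24  31  37  38  39  38  37
  37  35]
196 [103  73  53  42  37  30  25  20  21  21  25  29  29  34  35  35  35  35
  35  34]
198 [48 44 42 42 42 40 36 35 32 33 41 44 40 36 37 35 34 35 35 36]
200 [42 42 42 42 42 41 41 40 37 43 50 52 48 41 37 35 35 35 35 38]
202 [43 44 44 43 41 42 41 40 42 51 57 60 55 46 37 35 36 35 35 37]
[[298.24876886 194.14926994]]
```

Emit:
play_rows(commands=[[[1, 3, 1, 8, 0, 0, 0], [1, 4, 1, 16, 0, 0, 0], [1, 5, 1, 24, 0, 0, 0], [1, 5, 1, 32, 0, 0, 0], [1, 5, 1, 39, 0, 0, 0], [1, 4, 1, 45, 0, 0, 0], [1, 3, 1, 50, 0, 0, 0], [1, 3, 1, 50, 0, 0, 0]]])

```text
time: 14.6
position: [0.5451, 0.0042, 0.2029]
eef_rot: [0.744, 0.668, -0.021, 0.018]
contact_force: [0.8, 2.8, 1.8]
finger_gap: 0.0005
grasp_force: 1.2
```

```bash
python3 - <<'E'
from h import *
path([1.05,1.1,1.13,1.16]); print(observe()["qpos"])
f=grab_frame("side"); p=f["pixels"].astype(int).sum(2)//3
for r in range(186,212): print(r,p[r,288:312])
print(proj(f,W(-.11*np.cos(np.pi/4-1.1),-.086,.222+.11*np.sin(np.pi/4-1.1))))
E
```

```text
14.6 [-0.1034 -0.0895  0.2029] [0.8 2.8 1.8]
1.05 [-0.1072 -0.09    0.2057] [ 3.6 -0.5 -3. ]
1.1 [-0.1056 -0.09    0.2005] [ 2.3 -0.5  2.3]
1.13 [-0.1045 -0.09    0.1973] [ 1.4 -0.5  5.5]
1.16 [-0.1034 -0.09    0.1943] [ 0.4 -0.5  8.7]
[ 0.20643386  0.51752311 -0.45232653  1.7981401   0.34190042  0.9177979
 -0.51755412]
186 [157 152 145 132 115  91  64  44  38  46  55  54  53  50  52  54  52  46
  39  32  28  27  28  29]
187 [158 155 152 148 138 119  92  63  47  52  62  65  60  56  53  50  48  43
  39  33  29  27  28  32]
188 [156 155 153 152 147 134 110  81  62  61  70  73  72  67  61  55  51  46
  42  36  31  28  31  32]
189 [155 154 154 153 151 142 121  91  71  67  72  77  77  73  70  64  56  49
  45  40  37  33  33  32]
190 [154 155 157 158 159 154 131  99  76  70  73  77  78  76  75  70  61  53
  50  50  47  46  45  42]
191 [156 158 163 166 166 158 132  99  78  71  71  75  77  77  76  74  67  58
  55  61  63  63  62  59]
192 [158 163 168 169 162 143 115  90  77  71  71  76  77  77  77  74  69  61
  62  75  83  80  75  72]
193 [164 167 166 159 141 115  90  79  76  71  72  77  79 
[... 904 characters left out ...]
35 34 36 36 38 41 41]
204 [49 47 45 45 44 42 40 33 26 24 23 27 26 23 23 26 30 35 36 34 37 38 39 38]
205 [48 47 44 42 43 42 39 34 26 21 20 19 20 19 19 26 29 34 35 35 36 36 39 37]
206 [48 46 45 44 43 42 41 38 31 26 21 18 19 21 24 29 33 34 35 35 35 36 36 38]
207 [48 46 44 42 42 41 42 39 35 30 25 23 22 24 28 32 33 35 35 35 35 37 39 45]
208 [46 43 43 43 42 43 42 42 40 38 35 32 29 31 32 34 36 34 34 35 37 40 46 54]
209 [44 43 42 43 42 42 43 42 41 42 39 38 36 36 35 36 36 36 35 37 40 46 56 72]
210 [42 42 42 41 43 45 44 44 42 42 43 44 42 39 37 36 35 35 38 39 46 58 76 99]
211 [ 42  41  42  43  43  47  47  46  44  43  44  46  46  45  42  38  37  35
  39  47  59  79 104 127]
[[299.67320934 204.07991174]]
```

Emit:
play_rows(commands=[[[1, 0.5, 0, 2, 0, 0, 0], [1, 0.5, 0, 4, 0, 0, 0], [1, 0, 0, 6, 0, 0, 0], [1, 0, 0, 7, 0, 0, 0], [1, 0, 0, 7, 0, 0, 0], [1, 0, 0, 7, 0, 0, 0]]])

```text
time: 15.15
position: [0.5455, 0.004, 0.197]
eef_rot: [0.744, 0.668, -0.02, 0.018]
contact_force: [-2.0, -1.4, 2.8]
finger_gap: 0.0008
grasp_force: 1.5
```

```bash
python3 - <<'E'
from h import *
path([1.1,1.13,1.16,1.19])
f=grab_frame("side"); p=f["pixels"].astype(int).sum(2)//3
for r in range(202,214): print(r,p[r,294:308])
for q in(1.1,1.16,1.2): print(q,proj(f,W(-.11*np.cos(np.pi/4-q),-.086,.222+.11*np.sin(np.pi/4-q))))
E
```

```text
15.15 [-0.1032 -0.0891  0.197 ] [-2.  -1.4  2.8]
1.1 [-0.1056 -0.09    0.2005] [ 2.2 -0.9 -3.5]
1.13 [-0.1045 -0.09    0.1973] [ 1.3 -0.9 -0.4]
1.16 [-0.1034 -0.09    0.1943] [ 0.3 -0.9  2.8]
1.19 [-0.1021 -0.09    0.1912] [-0.8 -0.9  5.9]
202 [44 47 53 60 63 69 75 74 69 62 55 46 38 35]
203 [41 39 39 46 52 61 66 63 54 46 42 38 35 34]
204 [39 36 32 31 37 43 47 44 36 32 34 35 34 35]
205 [39 37 30 23 24 27 28 26 23 25 29 34 35 36]
206 [42 37 31 22 20 19 22 18 19 25 30 33 34 35]
207 [42 39 34 29 23 19 20 20 22 26 30 34 34 35]
208 [43 40 38 34 28 25 23 25 26 31 33 36 36 35]
209 [43 43 41 39 37 33 32 30 32 34 34 35 35 37]
210 [44 42 42 42 41 41 40 39 37 35 34 35 36 40]
211 [47 47 45 42 43 44 45 45 43 38 36 36 38 46]
212 [49 49 47 45 44 44 46 49 46 43 39 37 41 57]
213 [46 48 49 47 45 44 46 47 46 45 43 42 50 72]
1.1 [[299.67320934 204.07991174]]
1.16 [[300.20108022 204.98570808]]
1.2 [[300.59289415 205.52991163]]
```

Emit:
play_rows(commands=[[[1, 0, 0, 1, 0, 0, 0], [1, 0, 0, 2, 0, 0, 0], [1, 0, 0, 2, 0, 0, 0], [1, 0, 0, 2, 0, 0, 0], [1, 0, 0, 2, 0, 0, 0], [1, 0, 0, 2, 0, 0, 0], [1, 0, 0, 2, 0, 0, 0], [1, 0, 0, 2, 0, 0, 0]]])

```text
time: 15.87
position: [0.5458, 0.0045, 0.1951]
eef_rot: [0.743, 0.668, -0.02, 0.018]
contact_force: [0.7, -3.4, 2.7]
finger_gap: 0.0004
grasp_force: 1.6
```

Emit:
play_rows(commands=[[[1, 0, 0, 0, 0, 0, 0], [1, 0, 0, 0, 0, 0, 0], [1, 0, 0, 0, 0, 0, 0], [1, 0, 0, 0, 0, 0, 0], [1, 0, 0, 0, 0, 0, 0], [1, 0, 0, 0, 0, 0, 0], [1, 0, 0, 0, 0, 0, 0], [1, 0, 0, 0, 0, 0, 0]]])

```text
time: 16.53
position: [0.5457, 0.0046, 0.1951]
eef_rot: [0.743, 0.668, -0.02, 0.018]
contact_force: [0.2, -2.4, 2.7]
finger_gap: 0.0004
grasp_force: 1.7
```

```bash
python3 - <<'E'
from h import *
path([1.13,1.16]); s=observe(); print(s["joint_vel"].round(3))
f=grab_frame("side"); p=f["pixels"].astype(int).sum(2)//3
for r in range(203,211): print(r,p[r,294:308])
E
```

```text
16.5333 [-0.1038 -0.089   0.1951] [ 0.2 -2.4  2.7]
1.13 [-0.1045 -0.09    0.1973] [ 0.6 -1.  -2.3]
1.16 [-0.1034 -0.09    0.1943] [-0.4 -1.   0.9]
[ 0.    -0.    -0.     0.     0.001 -0.     0.001]
203 [41 42 47 55 63 68 71 66 57 50 46 40 36 36]
204 [41 37 36 42 50 55 56 50 40 34 34 35 35 36]
205 [41 36 31 31 33 37 37 34 28 27 30 33 35 34]
206 [41 39 32 27 23 24 25 23 19 25 30 34 35 34]
207 [41 42 36 28 23 21 19 20 22 25 30 33 35 34]
208 [42 41 39 34 28 25 23 22 25 29 33 34 35 35]
209 [42 42 42 39 36 33 30 30 32 31 33 33 36 37]
210 [45 43 42 42 42 40 40 38 36 35 36 34 36 40]
```

```bash
python3 -c "
from h import *
print(close_job())"
```

```text
the job is handed in; nothing more can be done
None
```

I pushed the board until its pad was under the bit, aligned in the side view to about 1 mm. I then handed the job in at 16.5 s, still holding the spoke down with the bit tip an estimated 2–4 mm above the pad; that gap is worked out from the handle's position, because the knob hid the tip from the camera.

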